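Bring the week wheel to the new week

ROBOT

A 7-joint arm with a two-finger parallel gripper is mounted at the origin on a cart in front of the work surface, level with it; the furniture and walls round the work are solid. World frame = base frame: x ahead of the robot, y to its left, z up, the work surface at z = 0. Lengths are in mm, angles in rad, forces in N, time in s.
With the tool pointing down it reaches from about 400 to 850 mm from the base axis. Payload 10.4 kg.
Tool frame: the origin (TCP) lies between the finger pads; the fingertips stand robot.tip_extent ahead of it and the grasp point (between the pads) lies 6 mm ahead of it (robot.tip_extent is the distance from the TCP to the fingertips, in mm); z points along the fingers, y is the line along which they close (so a half turn about z gives the same grasp; the last joint's range is limited). The gripper opens to 87 mm and grips with 3 to 60 N. Pads are 19 mm wide; open, the fingers measure 117 mm over their backs; the gripper's body (75 mm by 190 mm) begins 51 mm behind the grasp point.
Start: joints at [1.249, 0.332, -0.065, 1.46, 0.022, 1.35, -0.088], TCP at [184.004, -597.321, 247.576] pointing down, gripper open.
Joint ranges: [-2.6, 2.6], [-0.5, 2.12], [-1.47, 1.34], [0.16, 2.42], [-1.27, 4.41], [0.06, 2.06], [-2.6, 2.6]. Speed limits (rad/s): [2.22, 2.22, 2.79, 2.79, 3.14, 3.14, 3.14].

INTERFACE

Orientations are given as a 3x3 rotation matrix whose columns are the frame's x, y, z axes.
In Python, from rig import robot gives the robot as it stands.
- The arm moves only by the tool drive_tool, never from a script. Its argument "motion" is a list of rows, each a list of 7 numbers: the shift along the tool's x, y, z in units of 0.05 m (1.0 is 0.05 m), then the turn, a rotation vector about the tool's x, y, z in units of 8 degrees (1.0 is 8 degrees), then the closure, from -1 (fully open) to 1 (shut). In form: [[x, y, z, ax, ay, az, hand], ...]. A call has 1 to 10 rows; each row shifts and turns the commanded pose from where the row before left it, along the tool's axes as they then stand; what a row does not reach is not made up. A row lasts 1/8 s, in which the tool goes at most 62.5 mm and 10.7 degrees, less where a joint would pass 70% of its speed; a pose out of reach is approached as far as the arm can. A call with a number of a shift or a turn outside -1 to 1 is refused whole. A call with a gripper value outside its range is refused whole. The fingers move at their own pace and stop on an object; the grip force is fixed at half the most. Time passes only in rows, so rows that do not move let the fingers close. It gives the time, the measured TCP pose, the force, the opening and the grip force at its end, in the units of the state.
- robot.sense(): the state, without advancing time (a new reading comes with each control period).
- robot.camera(name): name is "scene" or "top" or "wrist"; returns a dict with "pixels" (384x512x3 uint8, red, green, blue), "range_z" (384x512 float32, mm along the optical axis (not along the pixel's ray), 0 where there is no reading), "intrinsics" (3x3 intrinsics, pixels), "k1" (the pictures are not rectified: a ray, as slopes to the right and down, at radius r is drawn at 1 + k1 r^2 times it, then the intrinsics apply), "rvec" (rotation vector, rad) and "tvec" (3), from world to camera coordinates, as OpenCV has them; the wrist camera has in their place "tool_from_camera" (4x4, takes a point from camera to tool coordinates, whose origin is the TCP and whose axes are the flange's). Camera axes: x right, y down, z forward; pixel columns grow to the right and rows downward; lengths in mm; the calibration is good to about 2 mm. A picture is of the moment at which its call begins: read the wrist's pose just before it.
- robot.close_job(): hands the job in; it is judged then, once.
The state is a dict: "time": time; "qpos": joint angles; "joint_velocities": joint speeds; "joint_torque": joint torques, N m; "tcp_pos": TCP position; "orientation": TCP orientation; "wrist_force": force on the tool from outside, world axes, zero at the start; "wrist_torque": the same for the moment, N m; "grip_width": finger opening in mm; "gripper_force": force on a finger pad.
Only numpy, scipy, OpenCV 4.12 (cv2) and the standard library are available. Lean on these libraries where they do the work, as an engineer would, in place of code of your own. Each camera call takes 0.05 s, during which the arm holds its last target. There are 200 camera calls.

TASK

A new week starts at the salad bar: with a fingertip, flick the tabs of the white seven-tab day wheel anticlockwise (seen from above), click by click, until the tab with the upright stud has clicked in at the pointer on its stand; do not run it past the pointer. One click before that, take the finger off and let the wheel rest, then give it the last click by itself. Touch it only lightly: do not squeeze or lift the wheel or its stand, keep the stand where it is, and leave the jar and the shaker beside it alone.

Things in the scene. Friction and masses are not known exactly. Their poses are not given: they have to be found in the camera images.
- marker: Stand of the day wheel: loose, 0.9 kg, on the worktop (about 5 N slides it). Round dark foot 140 mm across, 10 mm high; column 68 mm across up to 36 mm height; on its +x side a housing 22 mm wide, 32 mm high, out to 87 mm from the axis, with the pointer post (62 mm high). Origin: on the wheel's vertical axis, on the worktop; x points to the pointer (roughly away from the robot), z up.
- pointer (a point): Tip of the pointer wedge on the stand, 71 mm from the wheel's axis, 59 mm above the worktop.
- stud (a point): Top centre of the upright round stud (12 mm across, 16 mm tall) on one of the wheel's tabs; 60 mm from the wheel's axis, 72 mm above the worktop. The other six tabs carry nothing.
- hub (a point): Top centre of the white wheel, 63 mm above the worktop, on its axis. Hub of 30 mm radius with seven equal upright radial tabs, 0.8976 rad apart, each 8 mm thick, out to 68 mm from the axis, from 38 to 58 mm above the worktop. The gap between two tabs is 40 mm wide at 55 mm from the axis and free down to the foot (10 mm) outside the column.
- wheel (a joint): Turn of the wheel, rad, growing anticlockwise from above; 0 = stud tab at the pointer. A spring roller clicks it into rest at every multiple of 0.8976 (one tab at the pointer, a gap at the stand's -x side), within 0.03. It starts 2, 3 or 4 clicks before 0 (-1.80, -2.69 or -3.59). Half way between rests the roller snaps over and pulls the wheel on to the next; a tab tip needs about 2 N.
- honey: Jar with a black lid, 57x61x85 mm, loose bystander at the right of the wheel. Origin: centre of its underside.
- pepper: Small round glass shaker with a grey cap, 44x44x90 mm, loose bystander at the left of the wheel. Origin: centre of its underside.

How it is judged (in metres and radians):
On the way:
1. the wheel rests one click before the pointer, with the fingers off it (value of joint wheel between -1.0476 and -0.7476 rad and contact force between each of the arm, the fingers and wheel below 0.1 N), for 0.2 s.
At the end, for the whole second after the job is handed in: The wheel rests with the stud tab at the pointer (within 0.12 rad), after having rested untouched one click before it; stand and bystanders are within 20 mm of where they were, stand level within 0.05 rad (value of joint wheel between -0.12 and 0.12 rad and velocity of joint wheel between -0.1 and 0.1 rad/s and distance of each of marker, honey, pepper from where it was at the start of the episode below 0.02 m and angle between marker's own z axis and vertical below 0.05 rad).
It fails at once if the wheel is run past the pointer (more than half a click) (value of joint wheel above 0.5 rad).
It fails at once if the wheel or its stand is squeezed or pressed with more than 20 N (contact force between any of the fingers, the arm and marker above 20 N or contact force between any of the fingers, the arm and wheel above 20 N).
It fails at once if the stand is lifted by 10 mm, tipped by 0.15 rad or shifted by 20 mm (height (world z) of marker above 0.01 m or angle between marker's own z axis and vertical above 0.15 rad or distance of marker from where it was at the start of the episode above 0.02 m).
It fails at once if the jar or the shaker is moved by 20 mm or tipped by 0.3 rad (distance of any of honey, pepper from where it was at the start of the episode above 0.02 m or angle between any of honey, pepper's own z axis and vertical above 0.3 rad).
It also fails if it takes over 61 s, if anything falls off the work surface, if the arm or the gripper's body presses on something with over 40 N, if the wrist force passes 120 N, or if a joint passes its speed limit or range.

## Working session

There is one attempt and no reset: what is moved stays moved. The work goes in short steps, Python scripts to look and compute and a tool call to move; the robot and the scene stay as the last step left them, time stands still between calls to the robot, and variables do not carry over. Pictures are saved under pics/ and viewed, at most 10 in all, crops included, and the job is handed in when it is done.

Besides the shell and the picture viewer there is one more tool, called after "Request:" by a JSON object that holds its "op" and its "data". drive_tool: Moves the arm, as the interface text tells. Shifts and turns lie within -1 to 1; 1 stands for 0.05 m of shift or 8 degrees of turn. Its arguments: {"type":"object","properties":{"motion":{"type":"array"}},"required":["motion"]}

```bash
mkdir -p pics; cat > h.py <<'E'
import numpy as np, cv2
from rig import robot
def shot(n,f):
    c=robot.camera(n); cv2.imwrite(f,c["pixels"][:,:,::-1]); np.savez(f[:-3]+'npz',**{k:v for k,v in c.items()}); return c
def world(c):
    K=c["intrinsics"];k=float(c["k1"]);v,u=np.mgrid[0:384,0:512]
    xd=(u-K[0,2])/K[0,0];yd=(v-K[1,2])/K[1,1];x,y=xd.copy(),yd.copy()
    for _ in range(20):
        s=1+k*(x*x+y*y);x,y=xd/s,yd/s
    P=np.stack([x,y,np.ones_like(x)],-1)*c["range_z"][...,None]
    R=cv2.Rodrigues(np.array(c["rvec"],float))[0];return (P-np.array(c["tvec"]).reshape(3))@R
E
python3 - <<'E'
from h import *
s=robot.sense();print(s,robot.tip_extent)
a=shot("scene","pics/s0.png");b=shot("top","pics/t0.png")
cv2.imwrite("pics/both.png",cv2.resize(np.hstack([a["pixels"],b["pixels"]])[:,:,::-1],(800,300)))
cv2.imwrite("pics/t0b.png",cv2.resize(b["pixels"][:,:,::-1],(800,600)))
E
```

```text
{'time': 0.0, 'qpos': array([ 1.24942044,  0.33288111, -0.06472572,  1.46092356,  0.02162816,
        1.34990729, -0.08849105]), 'joint_velocities': array([ 0.00040832,  0.00038695,  0.00012732,  0.00136603, -0.00079907,
        0.00176288, -0.00118204]), 'joint_torque': array([ 3.63097415e-04, -6.23264050e+01,  2.49741704e-02, -3.89911509e+01,
       -6.12875191e-02,  3.98183498e-02,  1.48171489e-04]), 'tcp_pos': array([ 183.86890703, -596.97832798,  246.75670212]), 'orientation': array([[ 9.55679819e-01,  2.94407600e-01, -4.98917309e-04],
       [ 2.94408011e-01, -9.55678894e-01,  1.33221601e-03],
       [-8.45902220e-05, -1.42005721e-03, -9.99998988e-01]]), 'wrist_force': array([-0.08875585,  0.0909931 , -0.07690505]), 'wrist_torque': array([ 0.03756886,  0.01210948, -0.02804394]), 'gripper_force': 0.0, 'grip_width': 87.14660399389747} 25.0
```

View pics/t0b.png

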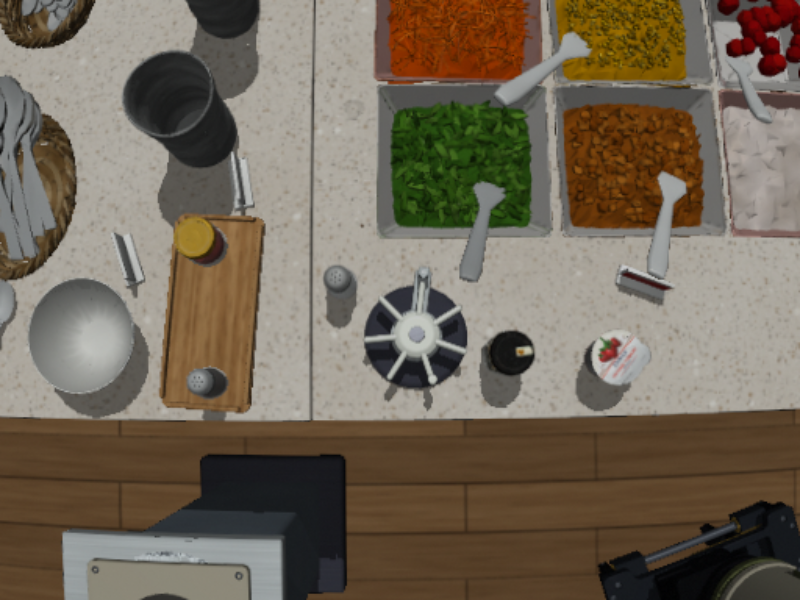

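View pics/s0.png

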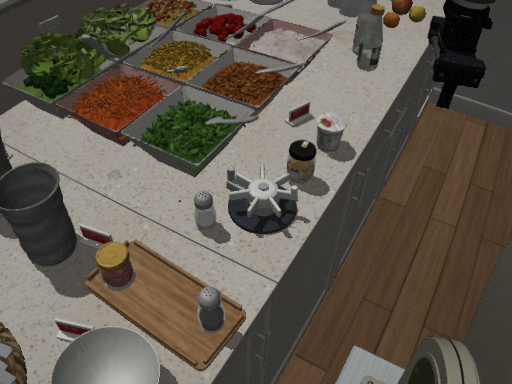

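The top view shows the pointer up (+x) at (423,272), the hub at about (417,335) and the stud at about (432,378). That puts the stud about 3 clicks before the pointer. The shaker is at (338,280) and the jar at (511,352).

```bash
python3 - <<'E'
from h import *
for n in "ts":
    c=dict(np.load(f"pics/{n}0.npz"));W=world(c);z=W[...,2]
    if n=="t":
        f=.64
        for nm,(u,v) in dict(hub=(417,333),ptr=(423,272),stud=(432,378),honey=(511,350),pepper=(338,278)).items():
            print(nm,W[int(v*f),int(u*f)].round(1))
    px=c["pixels"].astype(int)
    H=np.array([W[int(333*.64),int(417*.64)]])[0] if n=="t" else H
    d=np.hypot(W[...,0]-H[0],W[...,1]-H[1])
    foot=(d<85)&(z>5)&(z<16); hb=(d<60)&(z>55)
    P=W[foot][:,:2].astype(np.float32)
    print(n,"foot circ",cv2.minEnclosingCircle(P),foot.sum())
    tip=(d<80)&(z>64);print("high pts",W[tip].round(0)[::3].tolist())
    h2=(d<25)&(z>60)&(z<68);print("hub mean",W[h2].mean(0),h2.sum())
    br=(d<85)&(z>40); print("tabs dist max", d[br].max())
    for nm,c0 in dict(honey=(H[0]-15,H[1]-105),pepper=(H[0]+62,H[1]+88)).items():
        m=(np.hypot(W[...,0]-c0[0],W[...,1]-c0[1])<45)&(z>60)
        print(nm,W[m].min(0).round(),W[m].max(0).round())
    if n=="t":
        cv2.imwrite("pics/tc.png",cv2.resize(c["pixels"][170:260,210:350,::-1],(800,514),interpolation=cv2.INTER_CUBIC))
E
```

```text
hub [ 424.4 -342.6   62.8]
ptr [ 502.5 -351.7   61.2]
stud [ 368.9 -361.2   70.7]
honey [ 400.3 -459.8   83.7]
pepper [ 493.8 -246.    88.5]
t foot circ ((422.5350646972656, -343.058349609375), 69.59776306152344) 1891
high pts [[374.0, -322.0, 916.0], [374.0, -322.0, 916.0], [374.0, -322.0, 916.0], [374.0, -322.0, 916.0], [374.0, -322.0, 916.0], [374.0, -322.0, 916.0], [374.0, -322.0, 916.0], [374.0, -322.0, 916.0], [374.0, -322.0, 916.0], [374.0, -322.0, 916.0], [374.0, -322.0, 916.0], [374.0, -322.0, 916.0], [374.0, -322.0, 916.0], [374.0, -322.0, 916.0], [374.0, -322.0, 916.0], [374.0, -322.0, 916.0], [374.0, -322.0, 916.0], [374.0, -322.0, 916.0], [374.0, -322.0, 916.0], [374.0, -322.0, 916.0], [374.0, -322.0, 916.0], [374.0, -322.0, 916.0], [374.0, -322.0, 916.0], [374.0, -322.0, 916.0], [374.0, -322.0, 916.0], [374.0, -322.0, 916.0], [374.0, -322.0, 916.0], [374.0, -322.0, 916.0], [374.0, -322.0, 916.0], [374.0, -322.0, 916.0], [374.0, -322.0, 916.0], [374.0, -322.0, 916.0], [374.0, -322.0, 916.0], [374.0, -322.0, 916.0], [374.0, -322.0, 916.0], [374.0, -322.0, 916.0], [374.0, 
[... 6662 characters left out ...]
51.0, 65.0], [429.0, -347.0, 65.0], [420.0, -351.0, 66.0], [424.0, -347.0, 64.0], [417.0, -351.0, 65.0], [370.0, -366.0, 73.0], [423.0, -340.0, 65.0], [415.0, -346.0, 64.0], [367.0, -366.0, 72.0], [425.0, -336.0, 65.0], [417.0, -341.0, 65.0], [370.0, -362.0, 71.0], [364.0, -363.0, 73.0], [422.0, -334.0, 65.0], [368.0, -360.0, 71.0], [363.0, -362.0, 72.0], [370.0, -360.0, 68.0], [363.0, -357.0, 74.0], [360.0, -364.0, 69.0], [365.0, -358.0, 69.0], [361.0, -362.0, 68.0], [362.0, -357.0, 69.0], [364.0, -357.0, 65.0]]
hub mean [ 421.88288443 -342.54923734   61.74567925] 181
tabs dist max 84.85933883573668
honey [ 368. -490.   60.] [ 426. -433.   90.]
pepper [ 475. -257.   60.] [ 507. -225.   92.]
```

View pics/tc.png

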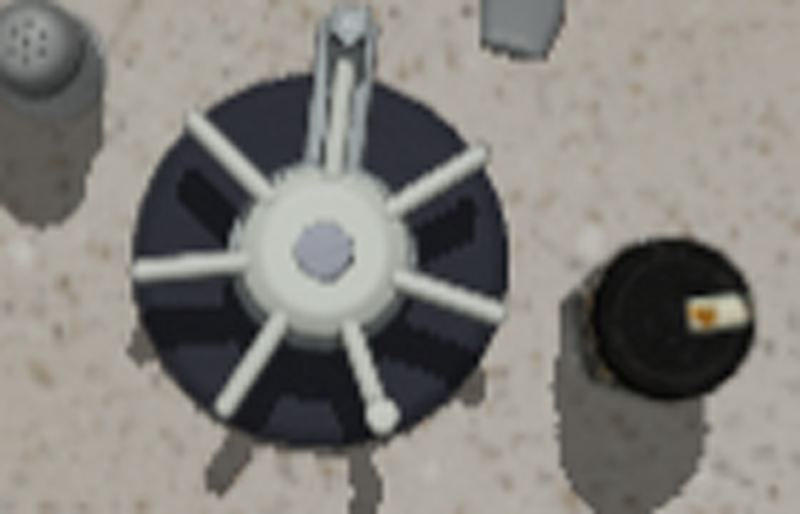

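Marker axis is at about (422,-343) with the pointer bearing about -6.5°, and the stud is 3 clicks before it. A spoon handle hangs at about (481,-395,165), so I'll work from the near (-x) side. I'll use one finger of the open gripper, with the tool's y axis turned to about 19°.

Request:
{"op": "drive_tool", "data": {"motion": [[0,0,0,0,0,-1,-1],[0,0,0,0,0,-1,-1],[0,0,0,0,0,-1,-1],[0,0,0,0,0,-1,-1],[0,0,0,0,0,-1,-1],[0,0,0,0,0,-1,-1],[0,0,0,0,0,-1,-1],[0,0,0,0,0,-1,-1],[0,0,0,0,0,-1,-1],[0,0,0,0,0,-1,-1]]}}

```text
time: 1.35
tcp_pos: [183.9, -597.1, 247.1]
orientation: [[-0.128, 0.992, -0.0], [0.992, 0.128, 0.001], [0.001, -0.0, -1.0]]
wrist_force: [0.4, 0.1, 0.4]
grip_width: 86.7
gripper_force: 0.0
```

Request:
{"op": "drive_tool", "data": {"motion": [[0,0,0,0,0,-1,-1],[0,0,0,0,0,-0.5,-1],[0,0,0,0,0,0,-1]]}}

```text
time: 1.72
tcp_pos: [183.9, -597.2, 247.1]
orientation: [[-0.327, 0.945, -0.0], [0.945, 0.327, 0.001], [0.001, 0.0, -1.0]]
wrist_force: [0.8, -0.5, 0.7]
grip_width: 87.1
gripper_force: 0.0
```

```bash
cat >> h.py <<'E'
C=np.array([422.3,-343.]);PB=-6.5
def units(ang,r,ztip,frm=None):
    """tool-axis units from current (or given) TCP to finger centre at bearing PB+180+ang deg, radius r"""
    s=robot.sense();R=s["orientation"];a=np.radians(PB+180+ang)
    f=C+r*np.array([np.cos(a),np.sin(a)])
    t=np.r_[f-51*R[:2,1],ztip+25]
    d=R.T@(t-(s["tcp_pos"] if frm is None else frm));return t,d/50
E
python3 - <<'E'
from h import *
s=robot.sense();print(s["time"],s["tcp_pos"],s["orientation"].round(3),s["qpos"].round(2),s["wrist_force"])
print(units(0,60,130));print(np.array(robot.camera("wrist")["tool_from_camera"]).round(1))
E
```

```text
1.725 [ 183.85247771 -597.16767889  247.13897042] [[-0.327  0.945 -0.   ]
 [ 0.945  0.327  0.001]
 [ 0.001  0.    -1.   ]] [ 1.42  0.35 -0.28  1.45  0.1   1.36  1.46] [ 0.78411643 -0.47091112  0.6621459 ]
(array([ 314.48850889, -352.88209405,  155.        ]), array([3.76166148, 4.06634243, 1.84582934]))
[[   0.    -1.    -0.3   75.7]
 [   1.     0.    -0.     0.6]
 [   0.    -0.3    1.  -136.3]
 [   0.     0.     0.     1. ]]
```

Request:
{"op": "drive_tool", "data": {"motion": [[0.47,0.508,0,0,0,0,-1],[0.47,0.508,0,0,0,0,-1],[0.47,0.508,0,0,0,0,-1],[0.47,0.508,0,0,0,0,-1],[0.47,0.508,0,0,0,0,-1],[0.47,0.508,0,0,0,0,-1],[0.47,0.508,0.46,0,0,0,-1],[0.47,0.508,0.46,0,0,0,-1],[0,0,0.46,0,0,0,-1],[0,0,0.46,0,0,0,-1]]}}

```text
time: 3.02
tcp_pos: [314.6, -352.8, 155.0]
orientation: [[-0.327, 0.945, 0.0], [0.945, 0.327, -0.001], [-0.001, -0.0, -1.0]]
wrist_force: [-0.7, -0.3, -0.0]
grip_width: 86.9
gripper_force: 0.0
```

```bash
python3 - <<'E'
from h import *
s=robot.sense();print(s["time"],s["tcp_pos"],s["wrist_force"])
print(units(0,60,32))
c=shot("wrist","pics/w1.png");s=shot("scene","pics/s1.png")
cv2.imwrite("pics/c1.png",np.hstack([cv2.resize(c["pixels"],(400,300)),cv2.resize(s["pixels"][110:290,140:380],(400,300))])[:,:,::-1])
E
```

```text
3.025 [ 314.60756297 -352.8041761   155.00640743] [-0.69734733 -0.33253038 -0.0302166 ]
(array([ 314.48236503, -352.86432505,   57.        ]), array([ 8.69728198e-04, -2.69382222e-03,  1.96012807e+00]))
```

View pics/c1.png

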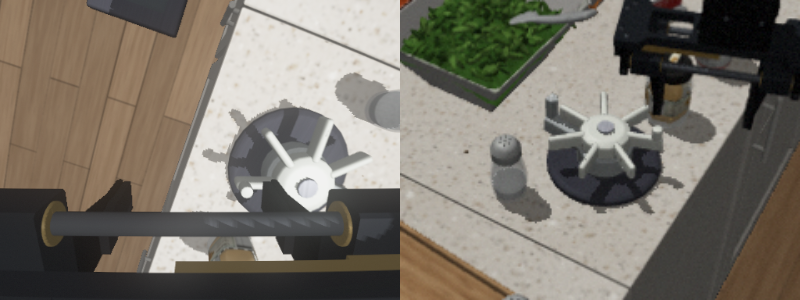

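The wrist view shows the finger between the stud (247,192) and the next tab (280,145), which is the intended gap. I'll descend.

Request:
{"op": "drive_tool", "data": {"motion": [[0,0,0.3,0,0,0,-1],[0,0,0.3,0,0,0,-1],[0,0,0.3,0,0,0,-1],[0,0,0.3,0,0,0,-1],[0,0,0.3,0,0,0,-1],[0,0,0.26,0,0,0,-1],[0,0,0.2,0,0,0,-1],[0,0,0,0,0,0,-1]]}}

```text
time: 4.12
tcp_pos: [314.2, -352.8, 56.9]
orientation: [[-0.328, 0.945, -0.001], [0.945, 0.328, 0.001], [0.001, -0.0, -1.0]]
wrist_force: [-0.2, -0.3, -1.0]
grip_width: 87.0
gripper_force: 0.0
```

```bash
python3 - <<'E'
from h import *
s=robot.sense();print(s["time"],s["tcp_pos"],s["wrist_force"])
w=[(0,60),(8,60),(16,60),(22,60),(28,60),(34,60),(39,60),(43.5,60),(43.5,92),(0,92),(0,60)]
p=None
for a,r in w:
    t,u=units(a,r,32,p);p=t;print(a,r,t.round(),u.round(3))
E
```

```text
4.125 [ 314.16907618 -352.82806531   56.86918548] [-0.19526819 -0.26202311 -1.03465781]
0 60 [ 314. -353.   57.] [-0.004  0.006 -0.003]
8 60 [ 314. -361.   57.] [-0.156 -0.062 -0.   ]
16 60 [ 315. -370.   57.] [-0.163 -0.039 -0.   ]
22 60 [ 316. -376.   57.] [-0.125 -0.014 -0.   ]
28 60 [ 318. -382.   57.] [-0.126 -0.001 -0.   ]
34 60 [ 321. -387.   57.] [-0.125  0.012 -0.   ]
39 60 [ 324. -392.   57.] [-0.103  0.02  -0.   ]
43.5 60 [ 326. -396.   57.] [-0.091  0.025 -0.   ]
43.5 92 [ 301. -415.   57.] [-0.196 -0.609 -0.   ]
0 92 [ 283. -349.   57.] [1.361e+00 9.200e-02 1.000e-03]
0 60 [ 314. -353.   57.] [-0.277  0.577 -0.   ]
```

Request:
{"op": "drive_tool", "data": {"motion": [[-0.08,-0.03,0,0,0,0,-1],[-0.08,-0.03,0,0,0,0,-1],[-0.08,-0.02,0,0,0,0,-1],[-0.08,-0.02,0,0,0,0,-1],[-0.12,-0.014,0,0,0,0,-1],[-0.13,0,0,0,0,0,-1],[0,0,0,0,0,0,-1]]}}

```text
time: 5.0
tcp_pos: [318.4, -382.6, 57.6]
orientation: [[-0.327, 0.945, 0.0], [0.945, 0.327, -0.0], [-0.0, 0.0, -1.0]]
wrist_force: [-0.5, 0.8, 0.1]
grip_width: 87.1
gripper_force: 0.1
```

Request:
{"op": "drive_tool", "data": {"motion": [[-0.12,0.012,0,0,0,0,-1],[-0.1,0.02,0,0,0,0,-1],[-0.09,0.025,0,0,0,0,-1],[0,0,0,0,0,0,-1]]}}

```text
time: 5.5
tcp_pos: [326.4, -396.0, 57.6]
orientation: [[-0.327, 0.945, 0.0], [0.945, 0.327, -0.0], [-0.0, 0.0, -1.0]]
wrist_force: [-0.0, 0.5, -0.0]
grip_width: 87.0
gripper_force: 0.0
```

```bash
cat >> h.py <<'E'
def stat():
    s=robot.sense();print(s["time"],s["tcp_pos"].round(1),s["wrist_force"].round(2))
    a=robot.camera("top");b=robot.camera("scene")
    for n,c in (("t",a),("s",b)):
        W=world(c);z=W[...,2];d=np.hypot(*(W[...,:2]-C).transpose(2,0,1))
        m=(d<75)&(d>45)&(z>66)&(z<76);m&=~((d>68)&(W[...,0]>450))
        P=W[m]
        if len(P):
            x=np.median(P,0);print(n,len(P),"stud med",x.round(),"wheel",round(float(np.degrees(np.arctan2(x[1]-C[1],x[0]-C[0]))-PB),1),"deg")
    return a,b
E
python3 - <<'E'
from h import *
a,b=stat()
cv2.imwrite("pics/c2.png",np.hstack([cv2.resize(a["pixels"][160:270,200:350],(400,300)),cv2.resize(b["pixels"][110:290,140:380],(400,300))])[:,:,::-1])
E
```

```text
5.5 [ 326.4 -396.    57.6] [-0.03  0.48 -0.03]
s 22 stud med [ 370. -371.   71.] wheel -145.9 deg
```

View pics/c2.png

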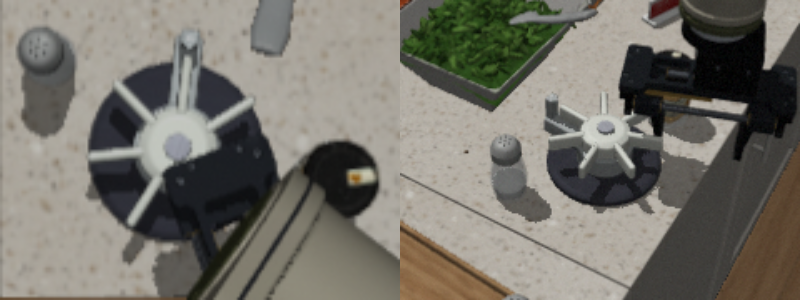

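The wheel is at a rest position, with a tab at the pointer, but the gripper hides the stud. I'll back the finger out radially and look again.

Request:
{"op": "drive_tool", "data": {"motion": [[-0.05,-0.15,0,0,0,0,-1],[-0.05,-0.15,0,0,0,0,-1],[-0.05,-0.15,0,0,0,0,-1],[-0.05,-0.15,0,0,0,0,-1],[0.4,0.03,0,0,0,0,-1],[0.5,0.03,0,0,0,0,-1],[0.46,0.03,0,0,0,0,-1],[0,0,0,0,0,0,-1]]}}

```text
time: 6.6
tcp_pos: [282.5, -348.3, 57.5]
orientation: [[-0.328, 0.945, -0.001], [0.945, 0.328, -0.0], [0.0, -0.001, -1.0]]
wrist_force: [0.3, -1.0, -0.1]
grip_width: 87.0
gripper_force: 0.0
```

```bash
python3 - <<'E'
from h import *
a,b=stat();print(units(0,60,32))
cv2.imwrite("pics/c3.png",np.hstack([cv2.resize(a["pixels"][160:270,200:350],(400,300)),cv2.resize(b["pixels"][110:290,140:380],(400,300))])[:,:,::-1])
E
```

```text
6.6 [ 282.5 -348.3   57.5] [ 0.29 -0.98 -0.06]
t 25 stud med [ 403. -399.   71.] wheel -102.1 deg
(array([ 314.49507159, -352.90105133,   57.        ]), array([-0.26173851,  0.57457907,  0.01741719]))
```

View pics/c3.png

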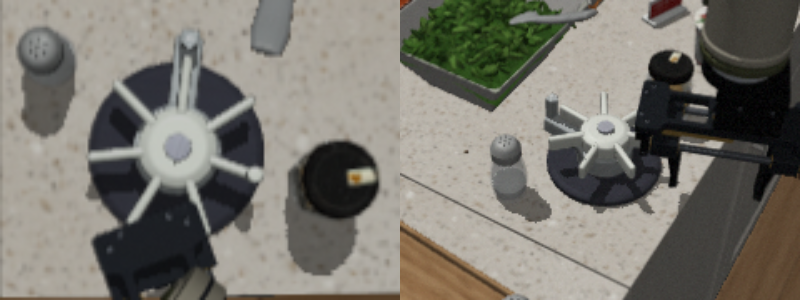

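The stud has advanced one click, to about -103° (right at (255,175)), and the stand hasn't moved. I'll do the second click the same way.

Request:
{"op": "drive_tool", "data": {"motion": [[-0.13,0.287,0,0,0,0,-1],[-0.13,0.287,0,0,0,0,-1],[-0.08,-0.03,0,0,0,0,-1],[-0.08,-0.03,0,0,0,0,-1],[-0.08,-0.02,0,0,0,0,-1],[-0.08,-0.02,0,0,0,0,-1],[-0.12,-0.014,0,0,0,0,-1],[-0.13,0,0,0,0,0,-1],[0,0,0,0,0,0,-1]]}}

```text
time: 7.82
tcp_pos: [318.4, -381.5, 57.6]
orientation: [[-0.327, 0.945, 0.0], [0.945, 0.327, -0.0], [-0.0, 0.0, -1.0]]
wrist_force: [-0.6, 0.7, -0.4]
grip_width: 87.1
gripper_force: 0.2
```

Request:
{"op": "drive_tool", "data": {"motion": [[-0.12,0.012,0,0,0,0,-1],[-0.1,0.02,0,0,0,0,-1],[-0.09,0.025,0,0,0,0,-1],[0,0,0,0,0,0,-1]]}}

```text
time: 8.32
tcp_pos: [326.4, -394.9, 57.6]
orientation: [[-0.327, 0.945, 0.0], [0.945, 0.327, -0.0], [-0.0, 0.0, -1.0]]
wrist_force: [-0.2, 0.1, 0.3]
grip_width: 86.8
gripper_force: 0.0
```

Request:
{"op": "drive_tool", "data": {"motion": [[-0.05,-0.15,0,0,0,0,-1],[-0.05,-0.15,0,0,0,0,-1],[-0.05,-0.15,0,0,0,0,-1],[-0.05,-0.15,0,0,0,0,-1],[0.4,0.03,0,0,0,0,-1],[0.5,0.03,0,0,0,0,-1],[0.46,0.03,0,0,0,0,-1],[0,0,0,0,0,0,-1],[0,0,0,0,0,0,-1],[0,0,0,0,0,0,-1]]}}

```text
time: 9.57
tcp_pos: [283.2, -348.9, 57.6]
orientation: [[-0.327, 0.945, 0.0], [0.945, 0.327, -0.0], [-0.0, 0.0, -1.0]]
wrist_force: [-0.1, 0.1, -0.1]
grip_width: 86.9
gripper_force: 0.0
```

```bash
python3 - <<'E'
from h import *
a,b=stat();print(units(0,60,32))
cv2.imwrite("pics/c4.png",np.hstack([cv2.resize(a["pixels"][160:270,200:350],(400,300)),cv2.resize(b["pixels"][110:290,140:380],(400,300))])[:,:,::-1])
E
```

```text
9.575 [ 283.2 -348.9   57.6] [-0.07  0.06 -0.08]
t 29 stud med [ 453. -394.   71.] wheel -52.4 deg
s 28 stud med [ 452. -394.   72.] wheel -52.9 deg
(array([ 314.49224852, -352.89289641,   57.        ]), array([-0.28638842,  0.56441651,  0.01062143]))
```

View pics/c4.png

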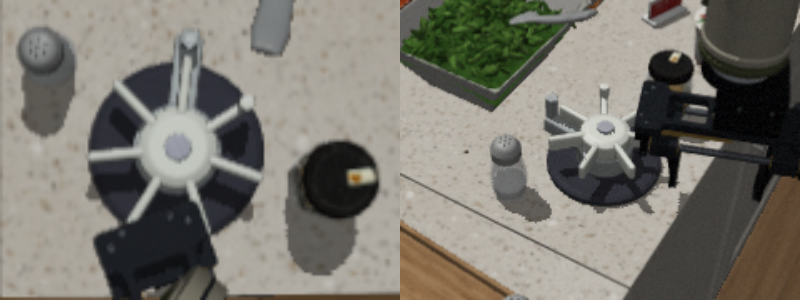

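The stud now rests one click before the pointer (about -51°), and the finger has been off it for over 0.5 s. Now the last click.

Request:
{"op": "drive_tool", "data": {"motion": [[0,0,0,0,0,0,-1],[-0.14,0.287,0,0,0,0,-1],[-0.14,0.28,0,0,0,0,-1],[-0.08,-0.03,0,0,0,0,-1],[-0.08,-0.03,0,0,0,0,-1],[-0.08,-0.02,0,0,0,0,-1],[-0.08,-0.02,0,0,0,0,-1],[-0.12,-0.014,0,0,0,0,-1],[-0.13,0,0,0,0,0,-1],[0,0,0,0,0,0,-1]]}}

```text
time: 10.92
tcp_pos: [318.4, -381.5, 57.6]
orientation: [[-0.327, 0.945, 0.0], [0.945, 0.327, -0.0], [-0.0, 0.0, -1.0]]
wrist_force: [-0.9, 0.6, 0.9]
grip_width: 87.1
gripper_force: 0.2
```

Request:
{"op": "drive_tool", "data": {"motion": [[-0.12,0.012,0,0,0,0,-1],[-0.1,0.02,0,0,0,0,-1],[-0.09,0.025,0,0,0,0,-1],[0,0,0,0,0,0,-1]]}}

```text
time: 11.42
tcp_pos: [326.4, -394.9, 57.6]
orientation: [[-0.327, 0.945, 0.0], [0.945, 0.327, -0.0], [-0.0, 0.0, -1.0]]
wrist_force: [-1.0, -0.1, -0.1]
grip_width: 87.0
gripper_force: 0.0
```

Request:
{"op": "drive_tool", "data": {"motion": [[-0.05,-0.15,0,0,0,0,-1],[-0.05,-0.15,0,0,0,0,-1],[-0.05,-0.15,0,0,0,0,-1],[-0.05,-0.15,0,0,0,0,-1],[0.4,0.03,0,0,0,0,-1],[0.5,0.03,0,0,0,0,-1],[0.46,0.03,0,0,0,0,-1],[0,0,0,0,0,0,-1],[0,0,0,0,0,0,-1],[0,0,0,0,0,0,-1]]}}

```text
time: 12.68
tcp_pos: [283.2, -348.8, 57.6]
orientation: [[-0.327, 0.945, 0.0], [0.945, 0.327, -0.0], [-0.0, 0.0, -1.0]]
wrist_force: [-0.1, 0.3, 0.1]
grip_width: 86.9
gripper_force: 0.0
```

```bash
python3 - <<'E'
from h import *
a,b=stat();print(units(0,60,32))
cv2.imwrite("pics/c5.png",np.hstack([cv2.resize(a["pixels"][160:270,200:350],(400,300)),cv2.resize(b["pixels"][110:290,140:380],(400,300))])[:,:,::-1])
E
```

```text
12.675 [ 283.2 -348.8   57.6] [-0.07  0.28  0.13]
t 29 stud med [ 481. -351.   72.] wheel -1.3 deg
s 31 stud med [ 482. -350.   72.] wheel -0.6 deg
(array([ 314.49196192, -352.89206745,   57.        ]), array([-0.28638132,  0.56422312,  0.01078867]))
```

View pics/c5.png

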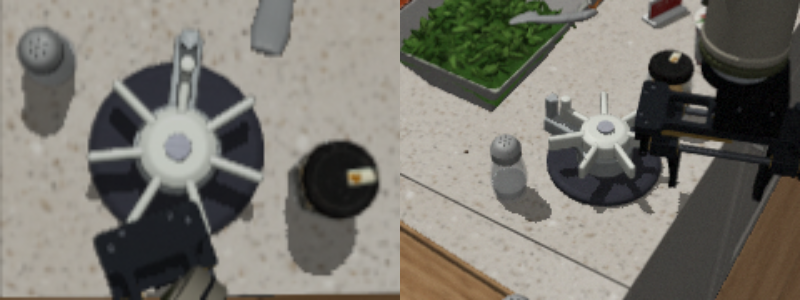

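The stud sits at the pointer (187,62), with the finger clear and nothing else moved.

```bash
python3 -c "
from rig import robot
print(robot.close_job())"
```

```text
the job is handed in; nothing more can be done
None
```

The job is handed in: I flicked the wheel three single clicks, with an untouched rest before the last, and the stud tab is at the pointer (cameras read within about 1.5°); the stand, jar and shaker look unmoved in the pictures, and no verdict was shown.

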